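# Lock off the test-rig valve

### The arm

A 7-joint arm with a two-finger parallel gripper is mounted at the origin on the work surface. World frame = base frame: x ahead of the robot, y to its left, z up, the work surface at z = 0. Lengths are in m, angles in rad, forces in N, time in s.
With the tool pointing down it reaches from about 0.35 to 0.9 m from the base axis. Payload 19.9 kg.
Tool frame: the origin (TCP) lies at the very end of the fingers, on their centre line; the grasp point (between the pads) lies 19 mm behind it; z points along the fingers, y is the line along which they close (so a half turn about z gives the same grasp; the last joint's range is limited). The gripper opens to 94 mm and grips with 3 to 60 N. Pads are 16 mm wide; open, the fingers measure 119 mm over their backs; the gripper's body (75 mm by 177 mm) begins 78 mm behind the grasp point.
Start: joints at [1.272, 0.417, -0.01, 1.614, 0.005, 1.111, -0.053], TCP at [0.159, -0.604, 0.205] pointing down, gripper open.
Joint ranges: [-2.81, 2.81], [-0.39, 2.02], [-1.27, 1.25], [0.06, 2.57], [-1.19, 4.33], [0.19, 2], [-2.82, 2.82]. Speed limits (rad/s): [1.89, 1.89, 2.39, 2.39, 3.01, 3.01, 3.01].

### API

Orientations are given as a rotation vector (axis times angle).
In Python, from rig import r gives the robot as it stands.
- The arm moves only by the tool step_arm, never from a script. Its argument "series" is a list of rows, each a list of 3 entries, a list of its own where there are three numbers: the shift along the tool's x, y, z in mm, then the turn, a rotation vector about the tool's x, y, z in degrees, then the gripper command: -1 is shut, 1 is fully open, values between are in proportion. In form: [[[dx, dy, dz], [ax, ay, az], hand], ...]. A call has exactly 8 rows; each row is the pose to reach, as a shift and turn from the pose commanded when the call began, along the tool's axes at that moment; what a row does not reach only later rows make up. A row lasts 1/8 s, in which the tool goes at most 62.5 mm and 10.7 degrees, less where a joint would pass 70% of its speed; a pose out of reach is approached as far as the arm can. A call with a gripper value outside its range is refused whole. The fingers move at their own pace and stop on an object; "grip_force" is the grip in N (left out, the last holds). Time passes only in rows, so rows that repeat a pose let the fingers close, or fill a call up. It gives the time, the measured TCP pose, the force, the opening and the grip force at its end, in the units of the state.
- r.observe(): the state, without advancing time (a new reading comes with each control period).
- r.read_camera(name): name is "scene" or "top" or "wrist"; returns a dict with "frame" (400x640x3 uint8, blue, green, red), "z_map" (400x640 float32, m along the optical axis (not along the pixel's ray), 0 where there is no reading), "fovy" (degrees; the focal length in pixels is half the picture's height over the tangent of half this angle, whatever the lens; pixels are square), "cx", "cy" (the principal point, pixels), "R" (3x3) and "t" (3): a world point X has camera coordinates R X + t; the wrist camera has in their place "mount" (4x4, takes a point from camera to tool coordinates, whose origin is the TCP and whose axes are the flange's). Camera axes: x right, y down, z forward; pixel columns grow to the right and rows downward; lengths in m; the calibration is good to about 2 mm. The wrist camera is an equidistant fisheye: a pixel r from the principal point sees the ray r / f radians off the axis. A picture is of the moment at which its call begins: read the wrist's pose just before it.
- r.sign_off(): hands the job in; it is judged then, once.
Trained networks look in a picture, given as the dict that the camera call returned (one of the last four; its "shot" number tells which), for a name from the list of things; names that differ only in an ending like _2 or _b are one class to them, and where a whole thing is asked for, a point or a joint stands for the part that bears it (a point fixed in the world has none). Each returns a list of dicts, best first, with "confidence" (0 to 1); they miss things now and then, are a little off and sometimes report something else, mostly with a low value. They report only what shows in the picture. A call takes as long as a camera call. They do not tell look-alikes from the thing itself.
- r.outline_of(query, picture): "region" (400x640 bool, what is visible of it) and "centre" ([row, column] in pixels, amid what is visible of it).
- r.landmark_of(query, picture): "centre" ([row, column] in pixels: a listed point, or the origin of a listed thing).
The state is a dict: "time": time; "q": joint angles; "qd": joint speeds; "joint_efforts": joint torques, N m; "position": TCP position; "eef_rot": TCP orientation; "ft_force": force on the tool from outside, world axes, zero at the start; "ft_torque": the same for the moment, N m; "width": opening from 0.0 (shut) to 1.0 (fully open); "gripper_force": force on a finger pad.
Only numpy, scipy, OpenCV 4.12 (cv2) and the standard library are available. Lean on these libraries where they do the work, as an engineer would, in place of code of your own. Each camera call takes 0.05 s, during which the arm holds its last target. There are 200 camera calls.

### The job

Lock off the valve on the test rig. First turn its red lever from along the pipe all the way round to the off stop, square across the pipe, then swing the yellow-tipped hasp fully down over the lever's staple. Now draw the lock pin out of the hooded blue holder, lay it on the black mat and let go of it to change your grip, then slide it through the staple above the hasp, from the lever's free end, until its collar is home against the staple; leave the loose fittings lying around undisturbed.

Things in the scene. Friction and masses are not known exactly. Their poses are not given: they have to be found in the camera images.
- rig: fixed valve rig: grey plate 200 x 170 x 12 mm, brass pipe along rig x (centre 40 mm up, fittings 48 mm across, ends at x -130 and +130 mm), valve in the middle. Origin on the bench under the stem's vertical axis, about which the lever swings level; off, it points along rig +y. The hasp's bracket stands at rig (-60, +65) mm
- lever (a joint): angle of the red valve lever, rad: 0 = on, pointing along the rig's +x, along the pipe; 1.571 = off, pointing along the rig's +y, across the pipe; it grows anticlockwise seen from above. A spring detent pulls it into either end stop (about 0.3 N m in between, 0.12 N m friction)
- lever_grip (a point): centre of the lever's red sleeve, 140 mm from the stem axis, 77 mm above the bench. The sleeve is 90 mm long (from 95 to 185 mm out), 16 mm wide and 26 mm tall. Axes: x outward along the lever, z up
- staple (a point): centre of the opening of the staple, a dark steel loop standing on the lever 65 mm from the stem axis; 125 mm above the bench. Axes: x outward along the lever (= the opening's axis), y across, z up. Opening 24 mm wide, 30 mm high: from the shut hasp's upper face (110 mm up) to the crossbar (140 mm up). The loop is 8 mm thick along x, 40 mm wide outside, top at 148 mm
- hasp (a joint): hasp angle, rad: 0 = shut, level over the staple on its stop; 1.571 = upright; starts between 1.45 and 1.75, limit 1.8. Friction (0.13 N m) keeps it where it is left. Hinge axis level, parallel to rig y; shutting, its tip swings over and down towards rig +x
- hasp_hinge (a point): point on the hasp's hinge axis, mid-width, 107.5 mm above the bench. Axes: x along the hasp to its tip, y along the hinge, z normal to its outer face (upper when shut). Steel plate 36 mm wide, 5 mm thick, 135 mm from hinge to tip, with a slot 14 mm wide from 34 to 98 mm out through which the staple passes
- hasp_pad (a point): on the outer face of the hasp's yellow solid tip part, 118 mm from the hinge; the tip part reaches from 98 to 135 mm. This face is pushed to shut the hasp. Axes as hasp_hinge
- holder: fixed blue hooded pin holder, 60 mm wide, roof 57 mm high. Origin on the bench; +x is the way it opens. Floor 20 mm up, reaching to x = +72 mm; hood over x = -43 to +46 mm. The pin lies on the floor, tip out along +x, grip and collar under the hood: only the shank beyond the floor's edge can be grasped. Drawn 120 mm along +x it clears hood and floor
- mat (a point): centre of the upper face of the black rubber mat in front of the holder, 180 mm along the holder's x, 120 mm wide, 3 mm high: a place to lay the pin down. It begins 75 mm in front of the holder's origin
- pin_shank (a point): on the axis of the pin's round steel shank, 33 mm from the tip. Whole pin 156 mm long, all of it 16 mm thick: shank 90 mm from collar to tip (last 6 mm tapered), flat collar 6 mm long and 32 mm wide, red square grip 60 mm long. Mass 0.15 to 0.26 kg, balance point on the shank 7 mm from the collar. Axes: x along the pin to the tip, y along the collar, z up as it lies
- pin_grip (a point): centre of the pin's red grip, 126 mm behind the tip and 36 mm behind the collar's front face. Axes as pin_shank
- pin_collar (a point): on the pin's axis at the collar's front face (towards the tip), 90 mm behind the tip. When home it is at x = +4 mm of staple, touching the loop's outer face. Axes as pin_shank
- pin_tip (a point): tip of the pin. Axes as pin_shank
- gate_valve: loose brass valve with a green handwheel, 80 mm long, 100 mm high; bystander, leave alone. Origin at the centre of its underside
- nipple: loose brass pipe nipple standing upright, 48 mm across, 60 mm high; bystander, leave alone. Origin at the centre of its underside
- actuator: loose black valve actuator with a yellow cap, 90 x 70 mm, 80 mm high; bystander, leave alone. Origin at the centre of its underside
Mind the look-alikes: they are no part of the job. Of the things that look like the part that bears pin_shank, the smaller one is meant.

How it is judged:
On the way, in this order (a step that is already met when the one before it is completed fails the run):
1. the lever is turned fully to off (value of joint lever above 1.45 rad), for 0.2 s.
2. the hasp is swung fully down over the staple of the lever, which is still off (value of joint hasp below 0.08 rad and value of joint lever above 1.45 rad), for 0.2 s.
3. the pin lies on the mat, its collar over the mat, and is let go (x of pin_collar in the frame of mat between -0.08 and 0.08 m and y of pin_collar in the frame of mat between -0.065 and 0.065 m and z of pin_collar in the frame of mat below 0.013 m and contact force between pin and the fingers below 0.1 N and linear speed of pin below 0.03 m/s), for 0.2 s.
At the end, for the whole second after the job is handed in: lever within 0.12 rad of the off stop, hasp within 0.08 rad of shut, pin through the staple above the hasp from the lever's free end, with its collar within 8 mm of the staple's face, tip 70 mm or more past the staple, along the lever within 0.35 rad and at rest (all of step 2 and x of pin_collar in the frame of staple between -0.002 and 0.012 m and x of pin_tip in the frame of staple below -0.07 m and y of pin_collar in the frame of staple between -0.012 and 0.012 m and z of pin_collar in the frame of staple between -0.016 and 0.016 m and angle between the x axis of pin_collar and the x axis of staple, either way round below 0.35 rad and linear speed of pin below 0.02 m/s and velocity of joint lever between -0.05 and 0.05 rad/s); the robot touches nothing.
It fails at once if the gate valve is moved more than 25 mm or tipped (distance of gate_valve from where it was at the start of the episode above 0.025 m or angle between gate_valve's own z axis and vertical above 0.3 rad).
It fails at once if the nipple is moved more than 25 mm or tipped (distance of nipple from where it was at the start of the episode above 0.025 m or angle between nipple's own z axis and vertical above 0.3 rad).
It fails at once if the actuator is moved more than 25 mm or tipped (distance of actuator from where it was at the start of the episode above 0.025 m or angle between actuator's own z axis and vertical above 0.3 rad).
It also fails if it takes over 72 s, if anything falls off the work surface, if the arm or the gripper's body presses on something with over 40 N, if the wrist force passes 120 N, or if a joint passes its speed limit or range.

## Working session

There is one attempt and no reset: what is moved stays moved. The work goes in short steps, Python scripts to look and compute and a tool call to move; the robot and the scene stay as the last step left them, time stands still between calls to the robot, and variables do not carry over. Pictures are saved under pics/ and viewed, at most 10 in all, crops included, and the job is handed in when it is done.

Besides the shell and the picture viewer there is one more tool, called as name([rows], argument=value, ...), one row to a line, values as JSON. step_arm: Moves the arm, as the interface text tells. Its arguments: {"type":"object","properties":{"series":{"type":"array"},"grip_force":{"type":"number"}},"required":["series"]}

```bash
mkdir -p pics; ls; cat > h.py <<'E'
import numpy as np, cv2
from rig import r
from scipy.spatial.transform import Rotation as Ro
def pose():
    o=r.observe(); return np.array(o["position"]),Ro.from_rotvec(o["eef_rot"]).as_matrix(),o
def cam(n):
    P=pose(); d=r.read_camera(n); d["P"]=P; d["n"]=n; return d
def world(d,rows,cols,z=None):
    rows=np.asarray(rows,float);cols=np.asarray(cols,float)
    H=d["frame"].shape[0]; f=H/2/np.tan(np.radians(d["fovy"])/2)
    x=cols-d["cx"];y=rows-d["cy"]
    zz=d["z_map"][np.clip(rows.round().astype(int),0,399),np.clip(cols.round().astype(int),0,639)]
    if "mount" in d:
        rr=np.hypot(x,y)+1e-9;th=rr/f
        ray=np.stack([x/rr*np.tan(th),y/rr*np.tan(th),np.ones_like(x)],-1)
        M=np.asarray(d["mount"]);p,R,_=d["P"]
        A=R@M[:3,:3];c=R@M[:3,3]+p
    else:
        ray=np.stack([x/f,y/f,np.ones_like(x)],-1)
        A=np.asarray(d["R"]).T;c=-A@np.asarray(d["t"])
    dirs=ray@A.T
    if z is None: s=zz
    else: s=(z-c[2])/dirs[...,2]
    return c+dirs*s[...,None]
def region(d,q,i=0):
    return r.outline_of(q,d)
E
python3 - <<'E'
from h import *
print(r.observe())
for n in ["scene","top"]:
    d=cam(n); cv2.imwrite(f"pics/{n}0.png",d["frame"])
    for q in ["lever_grip","staple","hasp_hinge","hasp_pad","mat","pin_shank","pin_tip","rig","holder","gate_valve","nipple","actuator"]:
        for l in r.landmark_of(q,d)[:3]:
            c=l["centre"]; print(n,q,np.round(c),round(l["confidence"],2),world(d,[c[0]],[c[1]])[0].round(3))
E
```

```text
pics
{'time': 0.0, 'q': array([ 1.27249741,  0.41794073, -0.01031201,  1.61418553,  0.00467964,
        1.11067947, -0.05301704]), 'qd': array([-0.00037821,  0.00015261,  0.00032669, -0.00026994,  0.00023117,
        0.00056884, -0.00070721]), 'joint_efforts': array([-9.58422675e-05, -8.51250243e+01,  6.39016069e-01, -4.25996125e+01,
       -4.89946408e-02,  1.85722980e-02,  6.83588746e-05]), 'position': array([ 0.15864387, -0.6041403 ,  0.20484121]), 'eef_rot': array([-3.11457436e+00, -4.02106799e-01,  3.44733385e-04]), 'ft_force': array([-0.25749055, -0.38894542,  0.22342309]), 'ft_torque': array([ 0.00025034,  0.0467018 , -0.01597949]), 'gripper_force': 0.0, 'width': 0.994390391978513}
scene lever_grip [216. 237.] 0.76 [ 0.706 -0.165  0.082]
scene staple [190. 256.] 0.87 [ 0.631 -0.157  0.134]
scene staple [260. 424.] 0.4 [0.508 0.317 0.035]
scene staple [148. 303.] 0.18 [ 0.496 -0.091  0.233]
scene hasp_hinge [189. 299.] 0.67 [ 0.506 -0.105  0.095]
scene hasp_hinge [249. 438.] 0.47 [0.445 0.329 0.034]
scene hasp_pad [150. 304.] 0.75 [ 0.495 -0.087  0.226]
scene mat [282. 413.] 0.
[... 905 characters left out ...]
 0.246]
top hasp_pad [164. 361.] 0.33 [ 0.624 -0.171  0.149]
top mat [195. 223.] 0.95 [0.559 0.323 0.006]
top pin_shank [305. 242.] 0.69 [0.171 0.248 0.025]
top pin_shank [217. 224.] 0.61 [0.475 0.311 0.031]
top pin_shank [196. 225.] 0.23 [0.558 0.316 0.004]
top pin_tip [308. 252.] 0.94 [0.158 0.212 0.017]
top pin_tip [204. 220.] 0.57 [0.525 0.335 0.008]
top rig [190. 355.] 0.74 [ 0.55  -0.154  0.076]
top rig [148. 360.] 0.17 [ 0.696 -0.174  0.092]
top holder [241. 222.] 0.59 [0.389 0.31  0.059]
top gate_valve [143. 263.] 0.56 [0.739 0.17  0.045]
top nipple [246. 272.] 0.73 [0.367 0.135 0.061]
top nipple [214. 224.] 0.43 [0.487 0.312 0.027]
top actuator [176. 426.] 0.9 [ 0.595 -0.401  0.068]
```

```bash
python3 - <<'E'
import cv2
a=cv2.imread("pics/scene0.png");b=cv2.imread("pics/top0.png")
c=cv2.resize(b[110:330,180:460],None,fx=2.8,fy=2.8,interpolation=cv2.INTER_CUBIC)
cv2.imwrite("pics/top0c.png",c[:600,:800])
E
```

```text
(no output)
```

View pics/scene0.png

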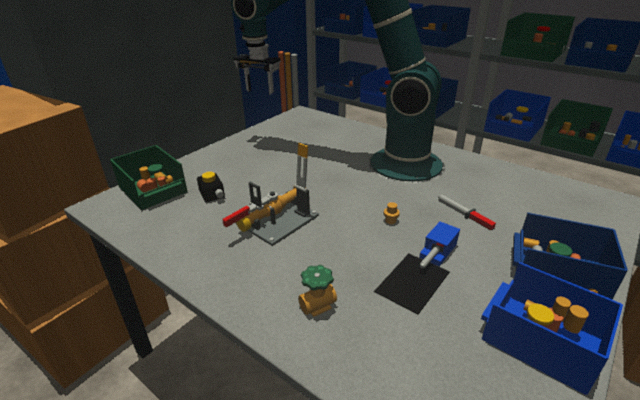

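```bash
python3 - <<'E'
from h import *
d=cam("top")
def fit(q,i=0):
    ls=r.outline_of(q,d)
    for l in ls[:3]:
        m=l["region"]; rr,cc=np.nonzero(m); W=world(d,rr,cc)
        zt=np.percentile(W[:,2],90)
        S=W[W[:,2]>zt-0.012]
        rect=cv2.minAreaRect((S[:,:2]*1000).astype(np.float32))
        allr=cv2.minAreaRect((W[:,:2]*1000).astype(np.float32))
        print(q,round(l["confidence"],2),np.round(l["centre"]),len(rr),"zt",zt.round(3),"top",np.round(rect[0]),np.round(rect[1]),round(rect[2],1),"all",np.round(allr[0]),np.round(allr[1]),round(allr[2],1))
for q in ["lever_grip","hasp_pad","mat","pin_shank","rig","holder","gate_valve","nipple","actuator"]: fit(q)
E
```

```text
lever_grip 0.56 [168. 361.] 314 zt 0.136 top [ 470. -102.] [ 32. 348.] 67.9 all [ 517. -135.] [ 55. 456.] 75.6
lever_grip 0.26 [204. 222.] 2088 zt 0.058 top [375. 146.] [409.  94.] 82.8 all [415. 225.] [541. 253.] 42.8
lever_grip 0.19 [187. 352.] 2874 zt 0.088 top [ 521. -120.] [ 80. 456.] 68.8 all [ 522. -141.] [170. 447.] 87.2
hasp_pad 0.46 [200. 340.] 44 zt 0.243 top [491. -93.] [33.  4.] 88.4 all [496. -94.] [35. 15.] 87.9
mat 0.89 [206. 223.] 2188 zt 0.058 top [375. 146.] [410.  94.] 82.9 all [483. 161.] [464. 308.] 83.3
mat 0.31 [187. 350.] 2841 zt 0.087 top [ 521. -120.] [ 79. 455.] 68.4 all [ 522. -141.] [170. 447.] 87.2
pin_shank 0.67 [214. 219.] 88 zt 0.038 top [485. 319.] [16. 76.] 87.0 all [485. 319.] [16. 76.] 87.0
pin_shank 0.63 [301. 224.] 422 zt 0.024 top [189. 305.] [204.  38.] 67.4 all [190. 308.] [211.  38.] 67.3
rig 0.64 [188. 352.] 2839 zt 0.087 top [ 518. -119.] [ 79. 450.] 68.1 all [ 520. -141.] [170. 443.] 87.2
holder 0.74 [206. 223.] 2137 zt 0.058 top [375. 146.] [410.  94.] 82.9 all [483. 158.] [461. 305.] 82.9
gate_valve 0.88 [133. 260.] 501 zt 0.103 top [562.  56.] [557.  73.] 30.0 all [566.  96.] [598.  85.] 21.1
nipple 0.52 [247. 271.] 141 zt 0.063 top [342.  50.] [215.  29.] 76.6 all [347.  53.] [223.  43.] 78.3
actuator 0.91 [176. 431.] 608 zt 0.08 top [ 449. -252.] [ 41. 495.] 40.8 all [ 483. -242.] [103. 515.] 32.1
```

View pics/top0c.png

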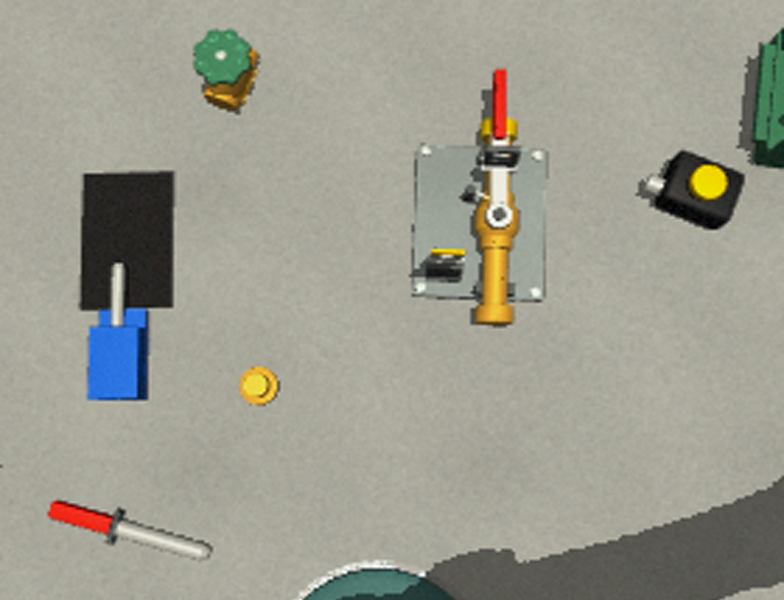

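The scene view shows the rig at about (215,275) with its lever along +x, the upright hasp with yellow tip at (150,303), the holder with a pin at (245,440), the mat at (282,413), and bystanders at (290,318), (212,392) and (187,210).

There are two pin candidates in the top picture. One is in the blue holder at about (214,221), with only its shank showing. The other lies loose on the bench at about (301,235) and is about 204 mm long. The holder pin is the one meant: it is the smaller one and it is in the holder. The enlarged crop shows it at (118,290).

```bash
python3 - <<'E'
from h import *
d=cam("top"); print("mountless R ok", (-np.asarray(d["R"]).T@np.asarray(d["t"])).round(3))
rr,cc=np.mgrid[0:400,0:640]; rr=rr.ravel();cc=cc.ravel()
W=world(d,rr,cc); ok=d["z_map"].ravel()>0
hsv=cv2.cvtColor(d["frame"],cv2.COLOR_BGR2HSV).reshape(-1,3).astype(int)
H,S,V=hsv.T
def box(x0,x1,y0,y1,z0,z1): return ok&(W[:,0]>x0)&(W[:,0]<x1)&(W[:,1]>y0)&(W[:,1]<y1)&(W[:,2]>z0)&(W[:,2]<z1)
def show(n,m):
    P=W[m]
    if len(P)<5: print(n,len(P));return
    q=cv2.minAreaRect((P[:,:2]*1000).astype(np.float32))
    X=P[:,:2]-P[:,:2].mean(0);u=np.linalg.svd(X,full_matrices=False)[2][0]
    print(n,len(P),"rect",np.round(q[0]),np.round(q[1]),round(q[2],1),"mean",P.mean(0).round(4),"pca",round(np.degrees(np.arctan2(u[1],u[0]))%180,1), "min",P.min(0).round(3),"max",P.max(0).round(3))
show("mat",box(.4,.8,.2,.45,-.01,.02)&(V<70))
show("roof",box(.3,.6,.2,.45,.05,.065)&(H>95)&(H<130)&(S>120))
show("pin",box(.42,.6,.25,.4,.027,.05)&(S<70))
show("lever",box(.5,.9,-.3,0,.07,.1)&((H<8)|(H>172))&(S>150))
show("plate",box(.4,.75,-.3,0,.005,.022))
show("pipe",box(.35,.75,-.3,0,.05,.075)&(H>10)&(H<30)&(S>100))
show("stem",box(.5,.58,-.19,-.12,.08,.2))
show("staple",box(.58,.66,-.22,-.12,.13,.16))
show("yellowtip",box(.4,.6,-.16,-.03,.17,.27))
show("nip",box(.3,.45,.08,.2,.03,.09)); show("gate",box(.65,.85,.1,.25,.03,.13)); show("act",box(.5,.7,-.5,-.3,.03,.1))
w=cam("wrist"); print(np.round(w["mount"],3),w["fovy"])
E
```

```text
mountless R ok [ 0.303 -0.052  1.347]
mat 1466 rect [560. 317.] [180. 121.] 0.6 mean [0.5618 0.3163 0.0033] pca 1.6 min [ 0.469  0.256 -0.006] max [0.649 0.378 0.012]
roof 462 rect [396. 316.] [61. 90.] 89.8 mean [0.3952 0.3155 0.0572] pca 178.4 min [0.351 0.285 0.05 ] max [0.441 0.347 0.065]
pin 100 rect [483. 318.] [79. 16.] 0.4 mean [0.4849 0.3187 0.0342] pca 178.8 min [0.443 0.311 0.028] max [0.522 0.326 0.041]
lever 117 rect [ 701. -169.] [14. 87.] 87.8 mean [ 0.7016 -0.1684  0.089 ] pca 176.8 min [ 0.657 -0.178  0.083] max [ 0.744 -0.161  0.096]
plate 1928 rect [ 574. -150.] [348. 298.] 0.7 mean [ 0.5691 -0.1404  0.0116] pca 13.9 min [ 0.401 -0.3    0.005] max [ 0.75  -0.     0.022]
pipe 416 rect [ 561. -162.] [ 49. 259.] 87.4 mean [ 0.5273 -0.1602  0.0573] pca 176.5 min [ 0.432 -0.192  0.05 ] max [ 0.691 -0.134  0.073]
stem 55 rect [ 563. -163.] [28. 29.] 87.5 mean [ 0.562  -0.1627  0.0848] pca 25.0 min [ 0.549 -0.177  0.08 ] max [ 0.578 -0.15   0.092]
staple 41 rect [ 627. -166.] [38.  7.] 89.9 mean [ 0.6264 -0.1662  0.1462] pca 87.8 min [ 0.623 -0.185  0.132] max [ 0.631 -0.148  0.153]
yellowtip 32 rect [492. -93.] [34.  7.] 82.4 mean [ 0.4919 -0.0929  0.2297] pca 86.0 min [ 0.489 -0.111  0.178] max [ 0.498 -0.076  0.247]
nip 143 rect [363. 140.] [43. 45.] 88.1 mean [0.363  0.1389 0.0477] pca 177.1 min [0.341 0.119 0.032] max [0.386 0.162 0.065]
gate 439 rect [765. 175.] [80. 70.] 1.3 mean [0.7634 0.1744 0.0851] pca 156.4 min [0.726 0.14  0.03 ] max [0.805 0.21  0.109]
act 614 rect [ 640. -432.] [110. 158.] 64.8 mean [ 0.5968 -0.4185  0.0603] pca 113.0 min [ 0.55 -0.5   0.03] max [ 0.696 -0.353  0.086]
[[-0.    -0.971 -0.239  0.069]
 [ 1.    -0.    -0.     0.001]
 [ 0.    -0.239  0.971 -0.18 ]
 [ 0.     0.     0.     1.   ]] 65.70646984690485
```

```bash
cat > plan.py <<'E'
import json,sys
from h import *
def Rd(yaw): # tool down, tool x at yaw (deg)
    c,s=np.cos(np.radians(yaw)),np.sin(np.radians(yaw))
    return np.array([[c,s,0],[s,-c,0],[0,0,-1.]])
def plan(segs,start=None,nd=0):
    """segs: (x,y,z mm, yaw, hand, rows) ; prints calls, remembers commanded pose"""
    if start=="measured":
        p,R,o=pose(); p=p*1000; yaw=np.degrees(np.arctan2(R[1,0],R[0,0]))
    else: p,yaw=json.load(open("cmd.json")); p=np.array(p)
    rows=[];q,w=p,yaw
    for x,y,z,t,h,n in segs:
        for k in range(1,n+1): rows.append((q+(np.array([x,y,z])-q)*k/n,w+(t-w)*k/n,h))
        q,w=np.array([x,y,z],float),t
    while len(rows)%8: rows.append(rows[-1])
    for i in range(0,len(rows),8):
        B=Rd(yaw);out=[]
        for P,t,h in rows[i:i+8]:
            s=np.round(B.T@(P-p),nd)+0.; a=round(-(t-yaw),nd)+0.
            out.append([[float(v) for v in s],[0,0,float(a)],h])
        print(json.dumps(out).replace(".0,",",").replace(".0]","]"))
        p=p+B@np.array(out[-1][0]); yaw=yaw-out[-1][1][2]
    json.dump([list(p),yaw],open("cmd.json","w"))
S=np.array([562,-162.5]);Y=-2.5
def rig(x,y):
    c,s=np.cos(np.radians(Y)),np.sin(np.radians(Y)); return S+np.array([c*x-s*y,s*x+c*y])
E
python3 - <<'E'
from plan import *
a=rig(150,0)
plan([(*a,160,Y,1,12),(*a,66,Y,1,3),(*a,66,Y,1,1)],"measured")
print()
arc=[(*a,66,Y,-.5,4)]
for k in range(1,21):
    t=92*k/20; arc.append((*rig(150*np.cos(np.radians(t)),150*np.sin(np.radians(t))),66,Y+t,-.5,1))
plan(arc)
E
```

```text
[[[54, -23, 4], [0, 0, 1], 1], [[108, -47, 8], [0, 0, 3], 1], [[161, -70, 11], [0, 0, 4], 1], [[215, -94, 15], [0, 0, 6], 1], [[269, -117, 19], [0, 0, 7], 1], [[323, -140, 23], [0, 0, 9], 1], [[377, -164, 27], [0, 0, 10], 1], [[430, -187, 30], [0, 0, 11], 1]]
[[[49, -33, 4], [0, 0, 2], 1], [[97, -67, 8], [0, 0, 3], 1], [[145, -100, 12], [0, 0, 5], 1], [[194, -133, 15], [0, 0, 6], 1], [[194, -133, 47], [0, 0, 6], 1], [[194, -133, 78], [0, 0, 6], 1], [[194, -133, 109], [0, 0, 6], 1], [[194, -133, 109], [0, 0, 6], 1]]

[[[0, 0, 0], [0, 0, 0], -0.5], [[0, 0, 0], [0, 0, 0], -0.5], [[0, 0, 0], [0, 0, 0], -0.5], [[0, 0, 0], [0, 0, 0], -0.5], [[-1, -12, 0], [0, 0, -4], -0.5], [[-2, -24, 0], [0, 0, -9], -0.5], [[-4, -36, 0], [0, 0, -14], -0.5], [[-8, -47, 0], [0, 0, -18], -0.5]]
[[[0, -12, 0], [0, 0, -5], -0.5], [[-2, -24, 0], [0, 0, -9], -0.5], [[-4, -36, 0], [0, 0, -14], -0.5], [[-7, -48, 0], [0, 0, -19], -0.5], [[-12, -59, 0], [0, 0, -23], -0.5], [[-17, -70, 0], [0, 0, -28], -0.5], [[-23, -80, 0], [0, 0, -32], -0.5], [[-30, -90, 0], [0, 0, -37], -0.5]]
[[[0, -12, 0], [0, 0, -5], -0.5], [[-2, -24, 0], [0, 0, -9], -0.5], [[-4, -36, 0], [0, 0, -14], -0.5], [[-7, -47, 0], [0, 0, -18], -0.5], [[-12, -59, 0], [0, 0, -23], -0.5], [[-17, -69, 0], [0, 0, -28], -0.5], [[-23, -80, 0], [0, 0, -32], -0.5], [[-30, -90, 0], [0, 0, -37], -0.5]]
```

step_arm([
  [[54, -23, 4], [0, 0, 1], 1],
  [[108, -47, 8], [0, 0, 3], 1],
  [[161, -70, 11], [0, 0, 4], 1],
  [[215, -94, 15], [0, 0, 6], 1],
  [[269, -117, 19], [0, 0, 7], 1],
  [[323, -140, 23], [0, 0, 9], 1],
  [[377, -164, 27], [0, 0, 10], 1],
  [[430, -187, 30], [0, 0, 11], 1],
], grip_force=15)

```text
time: 2.9
position: [0.5285, -0.3131, 0.1754]
eef_rot: [3.14, 0.101, 0.0]
ft_force: [-0.5, -1.1, 0.6]
width: 0.999
gripper_force: 0.0
```

step_arm([
  [[49, -33, 4], [0, 0, 2], 1],
  [[97, -67, 8], [0, 0, 3], 1],
  [[145, -100, 12], [0, 0, 5], 1],
  [[194, -133, 15], [0, 0, 6], 1],
  [[194, -133, 47], [0, 0, 6], 1],
  [[194, -133, 78], [0, 0, 6], 1],
  [[194, -133, 109], [0, 0, 6], 1],
  [[194, -133, 109], [0, 0, 6], 1],
])

```text
time: 3.9
position: [0.7107, -0.1688, 0.0641]
eef_rot: [-3.14, 0.063, 0.006]
ft_force: [0.9, 0.1, -0.1]
width: 0.998
gripper_force: 0.0
```

step_arm([
  [[0, 0, 0], [0, 0, 0], -0.5],
  [[0, 0, 0], [0, 0, 0], -0.5],
  [[0, 0, 0], [0, 0, 0], -0.5],
  [[0, 0, 0], [0, 0, 0], -0.5],
  [[-1, -12, 0], [0, 0, -4], -0.5],
  [[-2, -24, 0], [0, 0, -9], -0.5],
  [[-4, -36, 0], [0, 0, -14], -0.5],
  [[-8, -47, 0], [0, 0, -18], -0.5],
])

```text
time: 4.9
position: [0.7063, -0.1219, 0.0667]
eef_rot: [3.111, 0.433, 0.001]
ft_force: [1.8, -2.9, -0.5]
width: 0.254
gripper_force: 1.2
```

step_arm([
  [[0, -12, 0], [0, 0, -5], -0.5],
  [[-2, -24, 0], [0, 0, -9], -0.5],
  [[-4, -36, 0], [0, 0, -14], -0.5],
  [[-7, -48, 0], [0, 0, -19], -0.5],
  [[-12, -59, 0], [0, 0, -23], -0.5],
  [[-17, -70, 0], [0, 0, -28], -0.5],
  [[-23, -80, 0], [0, 0, -32], -0.5],
  [[-30, -90, 0], [0, 0, -37], -0.5],
])

```text
time: 5.9
position: [0.6526, -0.0431, 0.0667]
eef_rot: [2.813, 1.398, 0.0]
ft_force: [0.4, 0.2, 0.4]
width: 0.249
gripper_force: 0.0
```

step_arm([
  [[0, -12, 0], [0, 0, -5], -0.5],
  [[-2, -24, 0], [0, 0, -9], -0.5],
  [[-4, -36, 0], [0, 0, -14], -0.5],
  [[-7, -47, 0], [0, 0, -18], -0.5],
  [[-12, -59, 0], [0, 0, -23], -0.5],
  [[-17, -69, 0], [0, 0, -28], -0.5],
  [[-23, -80, 0], [0, 0, -32], -0.5],
  [[-30, -90, 0], [0, 0, -37], -0.5],
])

```text
time: 6.9
position: [0.5651, -0.0131, 0.0671]
eef_rot: [2.222, 2.216, 0.006]
ft_force: [30.9, -5.1, -23.1]
width: 0.336
gripper_force: 15.1
```

```bash
python3 - <<'E'
from plan import *
p,y=json.load(open("cmd.json"));print(p,y)
plan([(*p,y,1,2),(p[0],p[1],300,87.5,1,5),(p[0],p[1],300,87.5,-1,1),(*rig(-125,65),300,87.5,-1,4),(*rig(-125,65),218,87.5,-1,3),(*rig(-125,65),218,87.5,-1,1)])
E
```

```text
[562.9438796043015, -12.622008844640543, 66.42857416445781] 89.71727454463547
[[[0, 0, 0], [0, 0, 0], 1], [[0, 0, 0], [0, 0, 0], 1], [[0, 0, -47], [0, 0, 0], 1], [[0, 0, -93], [0, 0, 1], 1], [[0, 0, -140], [0, 0, 1], 1], [[0, 0, -187], [0, 0, 2], 1], [[0, 0, -234], [0, 0, 2], 1], [[0, 0, -234], [0, 0, 2], -1]]
[[[-21, -30, 0], [0, 0, 0], -1], [[-42, -60, 0], [0, 0, 0], -1], [[-63, -90, 0], [0, 0, 0], -1], [[-84, -120, 0], [0, 0, 0], -1], [[-84, -120, 28], [0, 0, 0], -1], [[-84, -120, 55], [0, 0, 0], -1], [[-84, -120, 82], [0, 0, 0], -1], [[-84, -120, 82], [0, 0, 0], -1]]
```

step_arm([
  [[0, 0, 0], [0, 0, 0], 1],
  [[0, 0, 0], [0, 0, 0], 1],
  [[0, 0, -47], [0, 0, 0], 1],
  [[0, 0, -93], [0, 0, 1], 1],
  [[0, 0, -140], [0, 0, 1], 1],
  [[0, 0, -187], [0, 0, 2], 1],
  [[0, 0, -234], [0, 0, 2], 1],
  [[0, 0, -234], [0, 0, 2], -1],
])

```text
time: 7.9
position: [0.5642, -0.0123, 0.3038]
eef_rot: [2.263, 2.174, 0.005]
ft_force: [0.0, -0.2, -0.7]
width: 0.926
gripper_force: 0.0
```

step_arm([
  [[-21, -30, 0], [0, 0, 0], -1],
  [[-42, -60, 0], [0, 0, 0], -1],
  [[-63, -90, 0], [0, 0, 0], -1],
  [[-84, -120, 0], [0, 0, 0], -1],
  [[-84, -120, 28], [0, 0, 0], -1],
  [[-84, -120, 55], [0, 0, 0], -1],
  [[-84, -120, 82], [0, 0, 0], -1],
  [[-84, -120, 82], [0, 0, 0], -1],
])

```text
time: 8.9
position: [0.4385, -0.0915, 0.2168]
eef_rot: [-2.263, -2.174, 0.002]
ft_force: [-0.4, 0.4, 0.2]
width: 0.079
gripper_force: 0.0
```

```bash
python3 - <<'E'
from plan import *
p,R,o=pose();print(p.round(4),o["width"],o["ft_force"].round(1),json.load(open("cmd.json")))
d=cam("scene"); cv2.imwrite("pics/s1.png",cv2.resize(d["frame"][110:270,200:340],None,fx=4,fy=3.75))
rr,cc=np.mgrid[0:400,0:640]; rr=rr.ravel();cc=cc.ravel()
W=world(d,rr,cc);H,S_,V=cv2.cvtColor(d["frame"],cv2.COLOR_BGR2HSV).reshape(-1,3).astype(int).T
m=(d["z_map"].ravel()>0)&((H<8)|(H>172))&(S_>150)&(W[:,0]>.4)&(W[:,0]<.75)&(abs(W[:,1]+.1)<.2)&(W[:,2]>.04)
P=W[m];print(len(P),P.mean(0).round(4),P.min(0).round(3),P.max(0).round(3));u=np.linalg.svd(P[:,:2]-P[:,:2].mean(0),full_matrices=False)[2][0];print(np.degrees(np.arctan2(u[1],u[0]))%180)
h=125
segs=[]
for k in range(1,23):
    t=np.radians(105-105*k/22);L=122
    x=-60+L*np.cos(t)-2.5*np.sin(t)-12.5; z=107.5+L*np.sin(t)+2.5*np.cos(t)
    if t>np.radians(85): z=min(z,220)
    segs.append((*rig(x,65),z,87.5,-1,1))
segs.append((*rig(x,65),107,87.5,-1,2))
plan(segs)
E
```

```text
[ 0.4385 -0.0915  0.2168] 0.07931949581591294 [-0.4  0.4  0.2] [[439.6933406658451, -91.77568627898366, 218.4285741644578], 87.71727454463547]
232 [ 0.5742 -0.0199  0.0919] [ 0.434 -0.109  0.041] [0.586 0.023 0.565]
62.3406257848535
[[[0, 29, -2], [0, 0, 0], -1], [[0, 39, -2], [0, 0, 0], -1], [[-1, 49, -2], [0, 0, 0], -1], [[-1, 59, -2], [0, 0, 0], -1], [[-1, 69, -10], [0, 0, 0], -1], [[-1, 79, -8], [0, 0, 0], -1], [[-1, 89, -6], [0, 0, 0], -1], [[-1, 99, -2], [0, 0, 0], -1]]
[[[0, 9, 4], [0, 0, 0], -1], [[0, 18, 9], [0, 0, 0], -1], [[0, 26, 15], [0, 0, 0], -1], [[0, 34, 21], [0, 0, 0], -1], [[0, 41, 28], [0, 0, 0], -1], [[0, 48, 36], [0, 0, 0], -1], [[0, 54, 44], [0, 0, 0], -1], [[0, 60, 52], [0, 0, 0], -1]]
[[[0, 4, 9], [0, 0, 0], -1], [[0, 8, 19], [0, 0, 0], -1], [[0, 11, 28], [0, 0, 0], -1], [[0, 14, 38], [0, 0, 0], -1], [[0, 15, 48], [0, 0, 0], -1], [[0, 16, 58], [0, 0, 0], -1], [[0, 16, 60], [0, 0, 0], -1], [[0, 16, 61], [0, 0, 0], -1]]
```

View pics/s1.png

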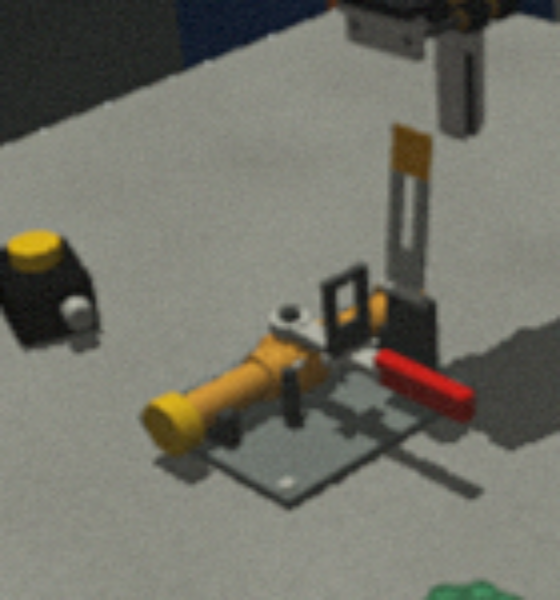

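The crop shows the lever square across the pipe (sleeve at about (425,385)). The hasp is still upright (tip at (410,150)) and the closed fingers are behind it (460,100). Next I push the hasp shut.

step_arm([
  [[0, 29, -2], [0, 0, 0], -1],
  [[0, 39, -2], [0, 0, 0], -1],
  [[-1, 49, -2], [0, 0, 0], -1],
  [[-1, 59, -2], [0, 0, 0], -1],
  [[-1, 69, -10], [0, 0, 0], -1],
  [[-1, 79, -8], [0, 0, 0], -1],
  [[-1, 89, -6], [0, 0, 0], -1],
  [[-1, 99, -2], [0, 0, 0], -1],
])

```text
time: 9.95
position: [0.5393, -0.0968, 0.2202]
eef_rot: [-2.265, -2.177, -0.0]
ft_force: [-1.0, -0.8, 0.6]
width: 0.004
gripper_force: 0.4
```

step_arm([
  [[0, 9, 4], [0, 0, 0], -1],
  [[0, 18, 9], [0, 0, 0], -1],
  [[0, 26, 15], [0, 0, 0], -1],
  [[0, 34, 21], [0, 0, 0], -1],
  [[0, 41, 28], [0, 0, 0], -1],
  [[0, 48, 36], [0, 0, 0], -1],
  [[0, 54, 44], [0, 0, 0], -1],
  [[0, 60, 52], [0, 0, 0], -1],
])

```text
time: 10.95
position: [0.5988, -0.0992, 0.1678]
eef_rot: [-2.265, -2.176, 0.0]
ft_force: [-0.2, -0.6, 0.4]
width: -0.001
gripper_force: 0.3
```

step_arm([
  [[0, 4, 9], [0, 0, 0], -1],
  [[0, 8, 19], [0, 0, 0], -1],
  [[0, 11, 28], [0, 0, 0], -1],
  [[0, 14, 38], [0, 0, 0], -1],
  [[0, 15, 48], [0, 0, 0], -1],
  [[0, 16, 58], [0, 0, 0], -1],
  [[0, 16, 60], [0, 0, 0], -1],
  [[0, 16, 61], [0, 0, 0], -1],
])

```text
time: 11.95
position: [0.6147, -0.0998, 0.1094]
eef_rot: [2.265, 2.176, -0.001]
ft_force: [-19.0, 0.3, 45.7]
width: 0.005
gripper_force: 22.3
```

```bash
python3 - <<'E'
from plan import *
p,y=json.load(open("cmd.json"))
plan([(p[0],p[1],200,y,-1,3),(482,318,150,179.7,1,12),(482,318,150,179.7,1,1)])
E
```

```text
[[[0, 0, -31], [0, 0, 0], -1], [[0, 0, -62], [0, 0, 0], -1], [[0, 0, -93], [0, 0, 0], -1], [[34, -12, -88], [0, 0, -8], 1], [[69, -25, -84], [0, 0, -15], 1], [[103, -37, -80], [0, 0, -23], 1], [[137, -50, -76], [0, 0, -31], 1], [[172, -62, -72], [0, 0, -38], 1]]
[[[35, 11, 4], [0, 0, -8], 1], [[69, 22, 9], [0, 0, -16], 1], [[104, 34, 13], [0, 0, -23], 1], [[139, 45, 17], [0, 0, -31], 1], [[173, 57, 21], [0, 0, -39], 1], [[208, 68, 25], [0, 0, -46], 1], [[243, 79, 29], [0, 0, -54], 1], [[243, 79, 29], [0, 0, -54], 1]]
```

step_arm([
  [[0, 0, -31], [0, 0, 0], -1],
  [[0, 0, -62], [0, 0, 0], -1],
  [[0, 0, -93], [0, 0, 0], -1],
  [[34, -12, -88], [0, 0, -8], 1],
  [[69, -25, -84], [0, 0, -15], 1],
  [[103, -37, -80], [0, 0, -23], 1],
  [[137, -50, -76], [0, 0, -31], 1],
  [[172, -62, -72], [0, 0, -38], 1],
])

```text
time: 12.95
position: [0.559, 0.0755, 0.1791]
eef_rot: [1.428, 2.798, 0.0]
ft_force: [-0.2, -0.6, -0.7]
width: 0.5
gripper_force: 0.0
```

step_arm([
  [[35, 11, 4], [0, 0, -8], 1],
  [[69, 22, 9], [0, 0, -16], 1],
  [[104, 34, 13], [0, 0, -23], 1],
  [[139, 45, 17], [0, 0, -31], 1],
  [[173, 57, 21], [0, 0, -39], 1],
  [[208, 68, 25], [0, 0, -46], 1],
  [[243, 79, 29], [0, 0, -54], 1],
  [[243, 79, 29], [0, 0, -54], 1],
])

```text
time: 13.95
position: [0.4801, 0.3204, 0.15]
eef_rot: [0.001, -3.14, -0.002]
ft_force: [1.0, 0.1, 0.1]
width: 0.998
gripper_force: 0.0
```

```bash
python3 - <<'E'
from plan import *
p,R,o=pose();print(p.round(4),np.round(o["eef_rot"],3),o["width"],json.load(open("cmd.json")))
w=cam("wrist"); t=cam("top")
cv2.imwrite("pics/w2.png",np.hstack([cv2.resize(w["frame"],(400,250)),cv2.resize(t["frame"][110:250,310:400],(386,600))[:250,:] if 0 else cv2.resize(t["frame"][120:240,310:400],(188,250))]))
for q in ["pin_shank","pin_tip","holder"]:
    for l in r.landmark_of(q,w)[:2]:
        c=l["centre"];print(q,np.round(c),round(l["confidence"],2),world(w,[c[0]],[c[1]])[0].round(4))
for l in r.outline_of("pin_shank",w)[:2]:
    rr,cc=np.nonzero(l["region"]);P=world(w,rr,cc);P=P[w["z_map"][rr,cc]>0];P=P[P[:,2]>.028]
    if len(P): print(l["confidence"],len(P),P.mean(0).round(4),P.min(0).round(3),P.max(0).round(3),cv2.minAreaRect((P[:,:2]*1000).astype(np.float32)))
rr,cc=np.mgrid[0:400,0:640]; rr=rr.ravel();cc=cc.ravel()
W=world(t,rr,cc);ok=(t["z_map"].ravel()>0)
m=ok&(W[:,0]>.48)&(W[:,0]<.66)&(abs(W[:,1]+.097)<.035)&(W[:,2]>.09)&(W[:,2]<.3)
print(len(W[m]),W[m].min(0).round(3),W[m].max(0).round(3),np.median(W[m],0).round(4))
E
```

```text
[0.4801 0.3204 0.15  ] [ 1.00e-03 -3.14e+00 -2.00e-03] 0.997662621399618 [[481.6953834737585, 318.0003976040451, 150.4285741644578], 179.71727454463547]
pin_shank [212. 322.] 0.55 [0.4947 0.3189 0.0367]
pin_shank [149. 325.] 0.51 [0.4318 0.3208 0.0576]
pin_tip [238. 323.] 0.63 [0.5228 0.3191 0.0341]
holder [112. 320.] 0.77 [0.3987 0.3172 0.0578]
0.6 1240 [0.4812 0.32   0.0351] [0.444 0.312 0.029] [0.525 0.328 0.039] ((484.33331298828125, 320.2944641113281), (15.791340827941895, 81.61112213134766), 89.69953155517578)
0.21 3316 [ 0.5176 -0.1085  0.0724] [ 0.431 -0.174  0.028] [0.588 0.241 0.268] ((515.4400024414062, 30.668167114257812), (415.1673583984375, 153.97537231445312), 87.96353912353516)
446 [ 0.494 -0.12   0.091] [ 0.64  -0.064  0.151] [ 0.5597 -0.0989  0.1099]
```

View pics/w2.png

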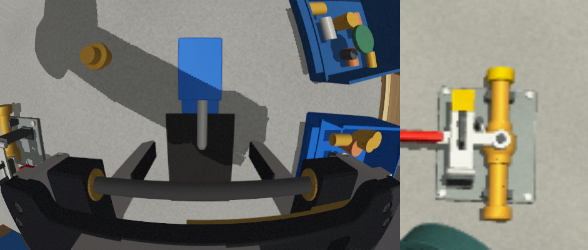

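The wrist picture shows the pin's shank in the holder at about (200,125), centred between the open fingers. The top inset shows the hasp lying flat with its yellow tip at (463,100), so step 2 is done.

```bash
python3 - <<'E'
from plan import *
a=(484,318.5)
plan([(*a,60,179.7,1,3),(*a,16,179.7,1,3),(*a,16,179.7,-1,10)])
print()
plan([(609,318.5,16,179.7,-1,12),(609,318.5,5,179.7,-1,3),(609,318.5,5,179.7,-1,1)])
E
```

```text
[[[-1, 0, 30], [0, 0, 0], 1], [[-2, 0, 60], [0, 0, 0], 1], [[-2, 1, 90], [0, 0, 0], 1], [[-2, 1, 105], [0, 0, 0], 1], [[-2, 1, 120], [0, 0, 0], 1], [[-2, 1, 134], [0, 0, 0], 1], [[-2, 1, 134], [0, 0, 0], -1], [[-2, 1, 134], [0, 0, 0], -1]]
[[[0, 0, 0], [0, 0, 0], -1], [[0, 0, 0], [0, 0, 0], -1], [[0, 0, 0], [0, 0, 0], -1], [[0, 0, 0], [0, 0, 0], -1], [[0, 0, 0], [0, 0, 0], -1], [[0, 0, 0], [0, 0, 0], -1], [[0, 0, 0], [0, 0, 0], -1], [[0, 0, 0], [0, 0, 0], -1]]

[[[-10, 0, 0], [0, 0, 0], -1], [[-21, 0, 0], [0, 0, 0], -1], [[-31, 0, 0], [0, 0, 0], -1], [[-42, 0, 0], [0, 0, 0], -1], [[-52, 0, 0], [0, 0, 0], -1], [[-63, 0, 0], [0, 0, 0], -1], [[-73, 0, 0], [0, 0, 0], -1], [[-84, 0, 0], [0, 0, 0], -1]]
[[[-10, 0, 0], [0, 0, 0], -1], [[-20, 0, 0], [0, 0, 0], -1], [[-31, 0, 0], [0, 0, 0], -1], [[-41, 0, 0], [0, 0, 0], -1], [[-41, 0, 4], [0, 0, 0], -1], [[-41, 0, 8], [0, 0, 0], -1], [[-41, 0, 11], [0, 0, 0], -1], [[-41, 0, 11], [0, 0, 0], -1]]
```

step_arm([
  [[-1, 0, 30], [0, 0, 0], 1],
  [[-2, 0, 60], [0, 0, 0], 1],
  [[-2, 1, 90], [0, 0, 0], 1],
  [[-2, 1, 105], [0, 0, 0], 1],
  [[-2, 1, 120], [0, 0, 0], 1],
  [[-2, 1, 134], [0, 0, 0], 1],
  [[-2, 1, 134], [0, 0, 0], -1],
  [[-2, 1, 134], [0, 0, 0], -1],
], grip_force=45)

```text
time: 15.25
position: [0.4839, 0.3192, 0.017]
eef_rot: [0.008, 3.141, 0.001]
ft_force: [-0.7, 0.5, -0.3]
width: 0.826
gripper_force: 0.0
```

step_arm([
  [[0, 0, 0], [0, 0, 0], -1],
  [[0, 0, 0], [0, 0, 0], -1],
  [[0, 0, 0], [0, 0, 0], -1],
  [[0, 0, 0], [0, 0, 0], -1],
  [[0, 0, 0], [0, 0, 0], -1],
  [[0, 0, 0], [0, 0, 0], -1],
  [[0, 0, 0], [0, 0, 0], -1],
  [[0, 0, 0], [0, 0, 0], -1],
])

```text
time: 16.25
position: [0.4838, 0.319, 0.0165]
eef_rot: [-0.008, -3.142, -0.0]
ft_force: [0.1, 0.4, -0.0]
width: 0.159
gripper_force: 44.9
```

step_arm([
  [[-10, 0, 0], [0, 0, 0], -1],
  [[-21, 0, 0], [0, 0, 0], -1],
  [[-31, 0, 0], [0, 0, 0], -1],
  [[-42, 0, 0], [0, 0, 0], -1],
  [[-52, 0, 0], [0, 0, 0], -1],
  [[-63, 0, 0], [0, 0, 0], -1],
  [[-73, 0, 0], [0, 0, 0], -1],
  [[-84, 0, 0], [0, 0, 0], -1],
])

```text
time: 17.25
position: [0.5684, 0.3185, 0.0164]
eef_rot: [-0.008, -3.142, -0.0]
ft_force: [-1.1, 0.4, -1.1]
width: 0.158
gripper_force: 44.9
```

step_arm([
  [[-10, 0, 0], [0, 0, 0], -1],
  [[-20, 0, 0], [0, 0, 0], -1],
  [[-31, 0, 0], [0, 0, 0], -1],
  [[-41, 0, 0], [0, 0, 0], -1],
  [[-41, 0, 4], [0, 0, 0], -1],
  [[-41, 0, 8], [0, 0, 0], -1],
  [[-41, 0, 11], [0, 0, 0], -1],
  [[-41, 0, 11], [0, 0, 0], -1],
])

```text
time: 18.25
position: [0.6084, 0.3183, 0.0052]
eef_rot: [-0.007, -3.141, 0.0]
ft_force: [-0.1, 0.5, -1.0]
width: 0.158
gripper_force: 44.9
```

```bash
python3 - <<'E'
from plan import *
p,y=json.load(open("cmd.json"))
plan([(*p,y,1,4),(p[0]-50,p[1],110,y,1,4)])
E
```

```text
[[[0, 0, 0], [0, 0, 0], 1], [[0, 0, 0], [0, 0, 0], 1], [[0, 0, 0], [0, 0, 0], 1], [[0, 0, 0], [0, 0, 0], 1], [[12, 0, -26], [0, 0, 0], 1], [[25, 0, -52], [0, 0, 0], 1], [[37, 0, -78], [0, 0, 0], 1], [[50, 0, -105], [0, 0, 0], 1]]
```

step_arm([
  [[0, 0, 0], [0, 0, 0], 1],
  [[0, 0, 0], [0, 0, 0], 1],
  [[0, 0, 0], [0, 0, 0], 1],
  [[0, 0, 0], [0, 0, 0], 1],
  [[12, 0, -26], [0, 0, 0], 1],
  [[25, 0, -52], [0, 0, 0], 1],
  [[37, 0, -78], [0, 0, 0], 1],
  [[50, 0, -105], [0, 0, 0], 1],
])

```text
time: 19.25
position: [0.5583, 0.3185, 0.1113]
eef_rot: [-0.008, -3.142, 0.0]
ft_force: [-1.1, -0.0, -0.5]
width: 0.971
gripper_force: 0.0
```

```bash
python3 - <<'E'
from plan import *
p,R,o=pose();print(p.round(4),json.load(open("cmd.json")))
w=cam("wrist");cv2.imwrite("pics/w3.png",w["frame"])
for q in ["pin_shank","pin_tip","pin_collar","pin_grip"]:
    for l in r.landmark_of(q,w)[:1]:
        c=l["centre"];print(q,np.round(c),round(l["confidence"],2),world(w,[c[0]],[c[1]])[0].round(4))
for l in r.outline_of("pin_shank",w)[:1]:
    rr,cc=np.nonzero(l["region"]);P=world(w,rr,cc);P=P[(w["z_map"][rr,cc]>0)]
    P=P[(P[:,2]>.010)&(P[:,2]<.05)];print(l["confidence"],len(P),P.mean(0).round(4),P.min(0).round(3),P.max(0).round(3),cv2.minAreaRect((P[:,:2]*1000).astype(np.float32)))
    for a in np.arange(.49,.66,.012):
        Q=P[abs(P[:,0]-a)<.006]
        if len(Q)>3: print(round(a,3),len(Q),Q[:,1].min().round(4),Q[:,1].max().round(4),np.percentile(Q[:,2],90).round(4))
E
```

```text
[0.5583 0.3185 0.1113] [[558.6993805018071, 318.6204312356087, 110.42857416445781], 179.71727454463547]
pin_shank [258. 322.] 0.79 [0.6137 0.3161 0.0192]
pin_tip [284. 324.] 0.73 [0.6419 0.3178 0.0203]
pin_collar [202. 327.] 0.8 [0.5577 0.3212 0.0206]
pin_grip [163. 327.] 0.67 [0.5217 0.3214 0.0215]
0.6 2730 [0.5635 0.3185 0.0189] [0.493 0.303 0.011] [0.649 0.334 0.022] ((570.6053466796875, 319.54156494140625), (155.30374145507812, 30.83917999267578), 4.671186923980713)
0.49 61 0.3125 0.3273 0.0204
0.502 232 0.3124 0.3274 0.0208
0.514 246 0.3123 0.3274 0.0208
0.526 227 0.3122 0.3274 0.0209
0.538 231 0.3121 0.3265 0.0207
0.55 298 0.3038 0.3337 0.0206
0.562 236 0.3029 0.3338 0.0205
0.574 209 0.3107 0.3257 0.0202
0.586 203 0.3105 0.3258 0.02
0.598 200 0.3104 0.3258 0.02
0.61 186 0.3102 0.3259 0.0199
0.622 166 0.3101 0.3239 0.02
0.634 159 0.3099 0.3239 0.0201
0.646 76 0.3099 0.324 0.0197
```

View pics/w3.png

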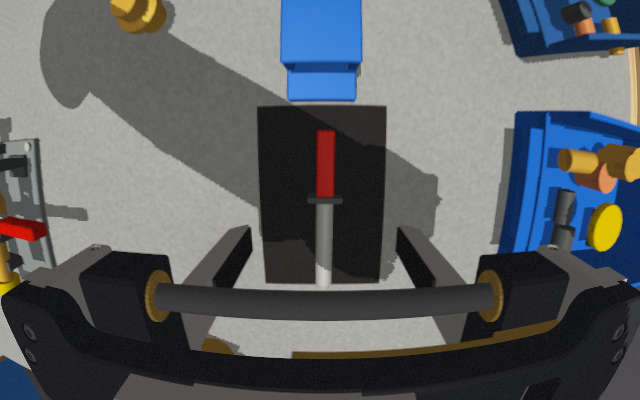

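The picture shows the pin flat on the mat: red grip at (325,162), collar at (325,200), tip at (324,284). I now regrip it by the red grip.

```bash
python3 - <<'E'
from plan import *
a=(534,319.5)
plan([(*a,50,178.8,1,2),(*a,5,178.8,1,3),(*a,5,178.8,-1,11)])
print()
plan([(*a,170,178.8,-1,4),(*rig(0,215),170,87.5,-1,10),(*rig(0,215),170,87.5,-1,2)])
E
```

```text
[[[12, 0, 30], [0, 0, 0], 1], [[25, 1, 60], [0, 0, 1], 1], [[25, 1, 75], [0, 0, 1], 1], [[25, 1, 90], [0, 0, 1], 1], [[25, 1, 105], [0, 0, 1], 1], [[25, 1, 105], [0, 0, 1], -1], [[25, 1, 105], [0, 0, 1], -1], [[25, 1, 105], [0, 0, 1], -1]]
[[[0, 0, 0], [0, 0, 0], -1], [[0, 0, 0], [0, 0, 0], -1], [[0, 0, 0], [0, 0, 0], -1], [[0, 0, 0], [0, 0, 0], -1], [[0, 0, 0], [0, 0, 0], -1], [[0, 0, 0], [0, 0, 0], -1], [[0, 0, 0], [0, 0, 0], -1], [[0, 0, 0], [0, 0, 0], -1]]

[[[0, 0, -41], [0, 0, 0], -1], [[0, 0, -82], [0, 0, 0], -1], [[0, 0, -123], [0, 0, 0], -1], [[0, 0, -165], [0, 0, 0], -1], [[-5, -27, -165], [0, 0, 9], -1], [[-9, -53, -165], [0, 0, 18], -1], [[-13, -80, -165], [0, 0, 27], -1], [[-18, -107, -165], [0, 0, 36], -1]]
[[[-19, -19, 0], [0, 0, 10], -1], [[-38, -38, 0], [0, 0, 19], -1], [[-57, -57, 0], [0, 0, 28], -1], [[-76, -76, 0], [0, 0, 37], -1], [[-95, -95, 0], [0, 0, 46], -1], [[-115, -114, 0], [0, 0, 55], -1], [[-115, -114, 0], [0, 0, 55], -1], [[-115, -114, 0], [0, 0, 55], -1]]
```

step_arm([
  [[12, 0, 30], [0, 0, 0], 1],
  [[25, 1, 60], [0, 0, 1], 1],
  [[25, 1, 75], [0, 0, 1], 1],
  [[25, 1, 90], [0, 0, 1], 1],
  [[25, 1, 105], [0, 0, 1], 1],
  [[25, 1, 105], [0, 0, 1], -1],
  [[25, 1, 105], [0, 0, 1], -1],
  [[25, 1, 105], [0, 0, 1], -1],
], grip_force=60)

```text
time: 20.55
position: [0.534, 0.3198, 0.0059]
eef_rot: [0.035, 3.141, 0.0]
ft_force: [0.8, 0.8, 0.5]
width: 0.715
gripper_force: 0.0
```

step_arm([
  [[0, 0, 0], [0, 0, 0], -1],
  [[0, 0, 0], [0, 0, 0], -1],
  [[0, 0, 0], [0, 0, 0], -1],
  [[0, 0, 0], [0, 0, 0], -1],
  [[0, 0, 0], [0, 0, 0], -1],
  [[0, 0, 0], [0, 0, 0], -1],
  [[0, 0, 0], [0, 0, 0], -1],
  [[0, 0, 0], [0, 0, 0], -1],
])

```text
time: 21.55
position: [0.5337, 0.3197, 0.0055]
eef_rot: [-0.035, -3.141, -0.0]
ft_force: [0.3, -0.3, 0.6]
width: 0.165
gripper_force: 60.0
```

step_arm([
  [[0, 0, -41], [0, 0, 0], -1],
  [[0, 0, -82], [0, 0, 0], -1],
  [[0, 0, -123], [0, 0, 0], -1],
  [[0, 0, -165], [0, 0, 0], -1],
  [[-5, -27, -165], [0, 0, 9], -1],
  [[-9, -53, -165], [0, 0, 18], -1],
  [[-13, -80, -165], [0, 0, 27], -1],
  [[-18, -107, -165], [0, 0, 36], -1],
])

```text
time: 22.55
position: [0.5492, 0.2113, 0.1704]
eef_rot: [-1.012, -2.974, 0.0]
ft_force: [-0.0, 0.1, -1.8]
width: 0.166
gripper_force: 60.0
```

step_arm([
  [[-19, -19, 0], [0, 0, 10], -1],
  [[-38, -38, 0], [0, 0, 19], -1],
  [[-57, -57, 0], [0, 0, 28], -1],
  [[-76, -76, 0], [0, 0, 37], -1],
  [[-95, -95, 0], [0, 0, 46], -1],
  [[-115, -114, 0], [0, 0, 55], -1],
  [[-115, -114, 0], [0, 0, 55], -1],
  [[-115, -114, 0], [0, 0, 55], -1],
])

```text
time: 23.55
position: [0.5715, 0.0527, 0.1704]
eef_rot: [-2.262, -2.179, -0.0]
ft_force: [-0.0, -0.2, -0.9]
width: 0.164
gripper_force: 60.0
```

```bash
cat > look.py <<'E'
from plan import *
def cl(d,n,lo,hi,f=None):
    rr,cc=np.mgrid[0:400,0:640];rr=rr.ravel();cc=cc.ravel();W=world(d,rr,cc)
    m=(d["z_map"].ravel()>0)&(W>lo).all(1)&(W<hi).all(1);P=W[m]
    return P
if __name__=="__main__":
    p,R,o=pose();print(p.round(4),np.round(o["eef_rot"],3),o["width"],json.load(open("cmd.json")))
    for n in ["wrist","scene","top"]:
        d=cam(n);cv2.imwrite(f"pics/l_{n}_{int(o['time']*100)}.png",d["frame"])
        for q in ["pin_tip","pin_shank","pin_collar","staple"]:
            for l in r.landmark_of(q,d)[:2]:
                c=l["centre"];X=world(d,[c[0]],[c[1]])[0];v=X[:2]*1000-S;a=np.radians(Y);print(n,q,np.round(c),round(l["confidence"],2),X.round(4),"rig",np.round([np.cos(a)*v[0]+np.sin(a)*v[1],-np.sin(a)*v[0]+np.cos(a)*v[1]],1))
E
python3 look.py; ls pics
```

```text
[0.5715 0.0527 0.1704] [-2.262 -2.179 -0.   ] 0.1639410625962798 [[571.7499396043743, 52.00176516909741, 170.4285741644578], 87.71727454463547]
wrist pin_tip [101.  44.] 0.79 [0.1651 0.2048 0.017 ] rig [-412.6  349.6]
wrist pin_shank [351. 323.] 0.92 [ 0.5681 -0.0266  0.185 ] rig [  0.2 136. ]
wrist pin_shank [72. 51.] 0.92 [0.1815 0.2464 0.0164] rig [-397.9  391.9]
wrist pin_collar [282. 326.] 0.61 [0.572  0.0293 0.1849] rig [  1.6 192.1]
wrist pin_collar [25. 59.] 0.61 [0.1991 0.3151 0.0207] rig [-383.4  461.3]
scene pin_tip [195. 439.] 0.57 [0.163  0.2055 0.0167] rig [-414.6  350.2]
scene pin_tip [176. 293.] 0.55 [ 0.3369 -0.2825  0.0024] rig [-219.6 -129.7]
scene pin_shank [217. 302.] 0.73 [ 0.5252 -0.078   0.0139] rig [-40.4  82.8]
scene pin_shank [284. 415.] 0.72 [0.5679 0.3266 0.0042] rig [-15.5 488.8]
scene pin_collar [209. 467.] 0.74 [0.1984 0.3141 0.0234] rig [-384.   460.2]
scene staple [188. 287.] 0.62 [ 0.412  -0.2428  0.0036] rig [-146.4  -86.8]
top pin_tip [310. 254.] 0.67 [0.1479 0.2092 0.0004] rig [-429.9  353.3]
top pin_tip [190. 354.] 0.49 [ 0.5527 -0.1512  0.0615] rig [-9.8 10.9]
top pin_shank [307. 239.] 0.73 [0.1619 0.2626 0.0048] rig [-418.3  407.2]
top pin_shank [189. 356.] 0.7 [ 0.5512 -0.1573  0.086 ] rig [-11.    4.8]
top pin_collar [298. 221.] 0.76 [0.1965 0.3187 0.0242] rig [-386.1  464.8]
top staple [182. 339.] 0.63 [ 0.5649 -0.0957  0.1484] rig [-0.1 66.9]
l_scene_2355.png
l_top_2355.png
l_wrist_2355.png
s1.png
scene0.png
top0.png
top0c.png
w2.png
w3.png
```

```bash
python3 - <<'E'
from look import *
w=cam("wrist"); t=cam("top")
a=np.radians(Y)
def tr(P): 
    v=P[:,:2]*1000-S; return np.c_[np.cos(a)*v[:,0]+np.sin(a)*v[:,1],-np.sin(a)*v[:,0]+np.cos(a)*v[:,1],P[:,2]*1000]
P=tr(cl(w,0,[.53,-.06,.165],[.61,.04,.2]))
for y in range(90,190,10):
    Q=P[(abs(P[:,1]-y)<5)&(abs(P[:,0])<14)]
    if len(Q)>5: print("pin",y,len(Q),Q[:,0].min().round(1),Q[:,0].max().round(1),np.percentile(Q[:,2],95).round(1))
for n,d in (("w",w),("t",t)):
    Q=tr(cl(d,0,[.52,-.13,.138],[.61,-.06,.153]))
    if len(Q): print(n,"staple",len(Q),Q.min(0).round(1),Q.max(0).round(1),Q.mean(0).round(1))
cv2.imwrite("pics/w4.png",w["frame"])
E
```

```text
pin 130 49 -7.0 8.7 184.0
pin 140 241 -6.9 8.6 185.2
pin 150 251 -6.7 8.4 185.1
pin 160 171 -7.2 8.1 185.3
pin 180 11 -7.6 7.6 182.0
t staple 26 [-17.5  59.8 143.6] [ 20.2  66.4 152.5] [  3.   64.2 148.2]
```

View pics/w4.png

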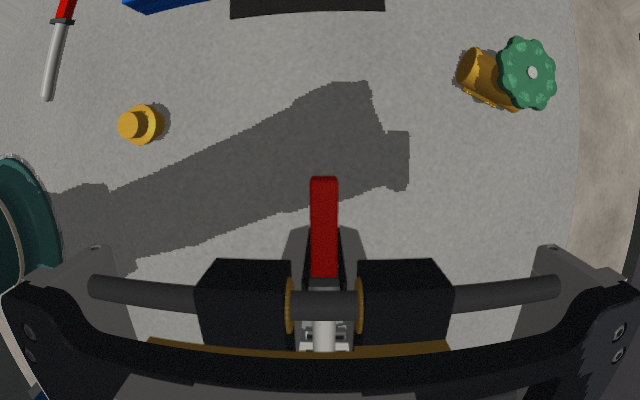

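The wrist picture shows the pin held by its red grip at (323,225), with the shank (320,330) pointing at the staple. It measures level and centred to about 1 mm. Next I lower it and insert.

step_arm([
  [[0, 0, 18], [0, 0, 0], -1],
  [[0, 0, 36], [0, 0, 0], -1],
  [[0, 0, 53], [0, 0, 0], -1],
  [[0, 0, 53], [0, 0, 0], -1],
  [[-10, 0, 53], [0, 0, 0], -1],
  [[-20, 0, 53], [0, 0, 0], -1],
  [[-30, 0, 53], [0, 0, 0], -1],
  [[-40, 0, 53], [0, 0, 0], -1],
])

```text
time: 25.4
position: [0.5702, 0.0109, 0.1177]
eef_rot: [2.266, 2.176, 0.0]
ft_force: [0.1, -0.1, -1.4]
width: 0.168
gripper_force: 60.0
```

```bash
python3 - <<'E'
from look import *
p,R,o=pose();print(p.round(4),o["ft_force"].round(1))
d=cam("scene");cv2.imwrite("pics/s5.png",cv2.resize(d["frame"][130:250,220:380],None,fx=5,fy=5,interpolation=cv2.INTER_CUBIC))
E
```

```text
[0.5702 0.0109 0.1177] [ 0.1 -0.1 -1.4]
```

View pics/s5.png

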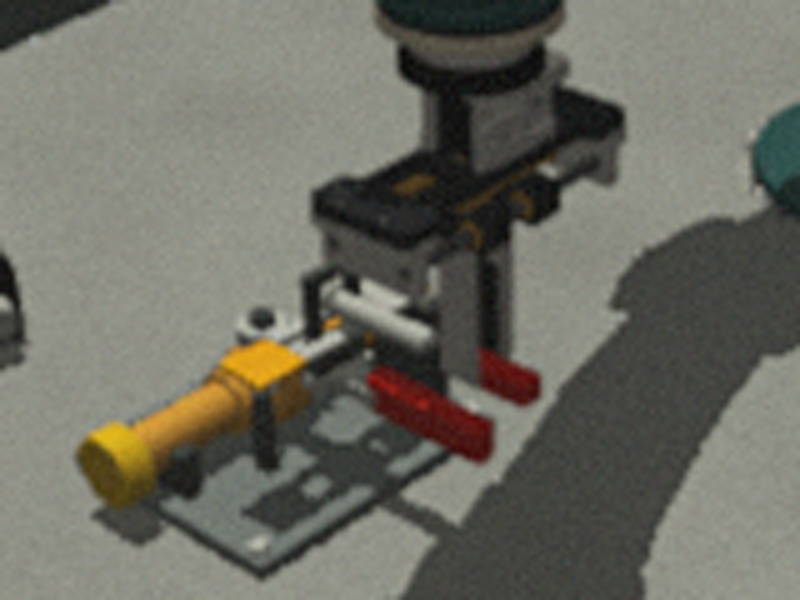

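The crop shows the pin's tip entering the staple opening at (330,298), above the hasp, and the wrist force is near zero. I continue inward.

step_arm([
  [[-10, 0, 0], [0, 0, 0], -1],
  [[-20, 0, 0], [0, 0, 0], -1],
  [[-30, 0, 0], [0, 0, 0], -1],
  [[-40, 0, 0], [0, 0, 0], -1],
  [[-50, 0, 0], [0, 0, 0], -1],
  [[-60, 0, 0], [0, 0, 0], -1],
  [[-67, 0, 0], [0, 0, 0], -1],
  [[-72, 0, 0], [0, 0, 0], -1],
])

```text
time: 26.45
position: [0.5673, -0.0604, 0.1174]
eef_rot: [-2.265, -2.176, 0.0]
ft_force: [-0.4, 0.6, -0.9]
width: 0.164
gripper_force: 60.0
```

step_arm([
  [[-1, 0, 1], [0, 0, 0], -1],
  [[-2, 0, 2], [0, 0, 0], -1],
  [[-3, 0, 3], [0, 0, 0], -1],
  [[-4, 0, 4], [0, 0, 0], -1],
  [[-5, 0, 4], [0, 0, 0], -1],
  [[-5, 0, 4], [0, 0, 0], -1],
  [[-5, 0, 4], [0, 0, 0], -1],
  [[-5, 0, 4], [0, 0, 0], -1],
])

```text
time: 27.45
position: [0.5671, -0.0649, 0.1135]
eef_rot: [-2.265, -2.177, -0.0]
ft_force: [-0.2, 0.0, -1.9]
width: 0.163
gripper_force: 60.0
```

step_arm([
  [[-1, 0, 0], [0, 0, 0], -1],
  [[-1, 0, 0], [0, 0, 0], -1],
  [[-2, 0, 0], [0, 0, 0], -1],
  [[-2, 0, 0], [0, 0, 0], -1],
  [[-3, 0, 0], [0, 0, 0], -1],
  [[-3, 0, 0], [0, 0, 0], -1],
  [[-3, 0, 0], [0, 0, 0], -1],
  [[-3, 0, 0], [0, 0, 0], -1],
])

```text
time: 28.45
position: [0.567, -0.0679, 0.1134]
eef_rot: [-2.265, -2.177, 0.0]
ft_force: [-0.2, -0.4, -1.5]
width: 0.165
gripper_force: 60.0
```

```bash
python3 - <<'E'
from look import *
p,R,o=pose();print(p.round(4),o["ft_force"].round(1))
d=cam("scene");w=cam("wrist");a=cv2.resize(d["frame"][150:230,240:330],None,fx=5,fy=5,interpolation=cv2.INTER_CUBIC)
b=w["frame"][180:400,200:450]
cv2.imwrite("pics/s6.png",np.hstack([a,cv2.resize(b,(340,400))]))
E
```

```text
[ 0.567  -0.0679  0.1134] [-0.2 -0.4 -1.5]
```

View pics/s6.png

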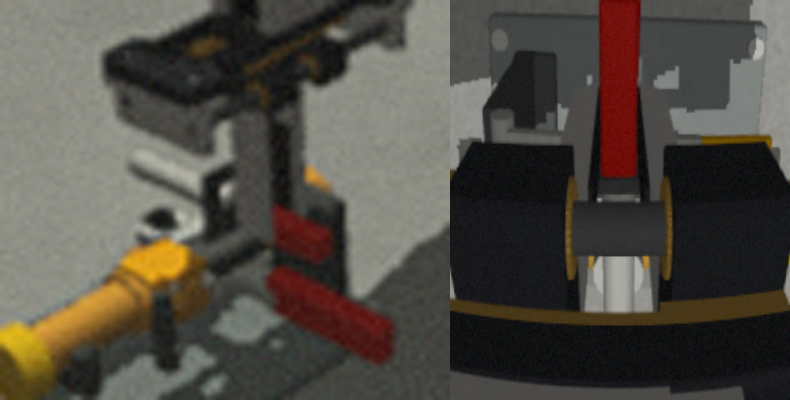

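The pin passes through the staple, with the shank showing beyond it at (165,170). The collar has not touched yet, so I ease it in further.

step_arm([
  [[-1, 0, 0], [0, 0, 0], -1],
  [[-1, 0, 0], [0, 0, 0], -1],
  [[-2, 0, 0], [0, 0, 0], -1],
  [[-2, 0, 0], [0, 0, 0], -1],
  [[-3, 0, 0], [0, 0, 0], -1],
  [[-3, 0, 0], [0, 0, 0], -1],
  [[-3, 0, 0], [0, 0, 0], -1],
  [[-3, 0, 0], [0, 0, 0], -1],
])

```text
time: 29.55
position: [0.5671, -0.0685, 0.1135]
eef_rot: [-2.262, -2.178, -0.004]
ft_force: [0.6, 14.1, -2.3]
width: 0.165
gripper_force: 60.0
```

step_arm([
  [[2, 0, 1], [0, 0, 0], -1],
  [[2, 0, 2], [0, 0, 0], -1],
  [[2, 0, 2], [0, 0, 0], 0],
  [[2, 0, 2], [0, 0, 0], 0],
  [[2, 0, 2], [0, 0, 0], 0],
  [[2, 0, 2], [0, 0, 0], 0],
  [[2, 0, 2], [0, 0, 0], 0],
  [[2, 0, 2], [0, 0, 0], 0],
])

```text
time: 30.55
position: [0.5669, -0.069, 0.1114]
eef_rot: [-2.265, -2.177, 0.0]
ft_force: [0.0, 0.1, -0.3]
width: 0.501
gripper_force: 0.0
```

step_arm([
  [[0, 0, -10], [0, 0, 0], 0],
  [[0, 0, -30], [0, 0, 0], 0],
  [[0, 0, -60], [0, 0, 0], 0],
  [[20, 0, -100], [0, 0, 0], 0],
  [[60, 0, -120], [0, 0, 0], 0],
  [[110, 0, -120], [0, 0, 0], 0],
  [[160, 0, -120], [0, 0, 0], 0],
  [[160, 0, -120], [0, 0, 0], 0],
])

```text
time: 31.55
position: [0.573, 0.0954, 0.2332]
eef_rot: [-2.259, -2.183, -0.003]
ft_force: [-1.0, -0.9, 0.2]
width: 0.5
gripper_force: 0.0
```

```bash
python3 - <<'E'
from look import *
p,R,o=pose();print(p.round(4),o["ft_force"].round(1),o["width"],o["time"])
d=cam("scene");t=cam("top");a=cv2.resize(d["frame"][150:240,220:330],(480,393),interpolation=cv2.INTER_CUBIC)
b=cv2.resize(t["frame"][140:230,320:390],(306,393),interpolation=cv2.INTER_CUBIC)
cv2.imwrite("pics/s7.png",np.hstack([a,b]))
an=np.radians(Y)
for n,dd in (("scene",d),("top",t)):
  for q in ["pin_tip","pin_collar","pin_grip","staple","hasp_pad","lever_grip"]:
    for l in r.landmark_of(q,dd)[:2]:
        c=l["centre"];X=world(dd,[c[0]],[c[1]])[0];v=X[:2]*1000-S
        print(n,q,np.round(c),round(l["confidence"],2),"rig",np.round([np.cos(an)*v[0]+np.sin(an)*v[1],-np.sin(an)*v[0]+np.cos(an)*v[1],X[2]*1000],1))
E
```

```text
[0.573  0.0954 0.2332] [-1.  -0.9  0.2] 0.5000337220471267 31.55
scene pin_tip [182. 266.] 0.74 rig [  7.8 -17.7 121.3]
scene pin_tip [309. 318.] 0.49 rig [205.2 357.2   6.8]
scene pin_collar [209. 468.] 0.93 rig [-392.1  459.    19.8]
scene pin_collar [192. 287.] 0.79 rig [  6.9  72.7 123.8]
scene pin_grip [219. 484.] 0.65 rig [-367.7  519.    23.5]
scene pin_grip [196. 296.] 0.55 rig [  9.  109.2 125.2]
scene staple [189. 286.] 0.7 rig [  3.3  63.9 128.2]
scene staple [309. 322.] 0.51 rig [197.  363.2   4.1]
scene hasp_pad [200. 272.] 0.69 rig [ 55.6  56.6 112.4]
scene lever_grip [214. 306.] 0.79 rig [ 12.6 149.2  82.5]
top pin_tip [308. 254.] 0.55 rig [-422.   354.8    7.1]
top pin_tip [186. 363.] 0.52 rig [ -5.4 -15.5 120.5]
top pin_collar [297. 227.] 0.78 rig [-384.6  447.1   17.9]
top pin_collar [185. 342.] 0.62 rig [ -6.   55.5 123.7]
top pin_grip [294. 206.] 0.82 rig [-376.2  520.4   18.7]
top pin_grip [185. 329.] 0.75 rig [ -4.8  99.  121.5]
top staple [184. 341.] 0.7 rig [  0.5  57.5 123. ]
top hasp_pad [166. 343.] 0.54 rig [ 63.   52.9 110.1]
top hasp_pad [202. 339.] 0.51 rig [-60.6  63.1 108.5]
top lever_grip [185. 317.] 0.55 rig [  1.4 139.3  92.7]
```

View pics/s7.png

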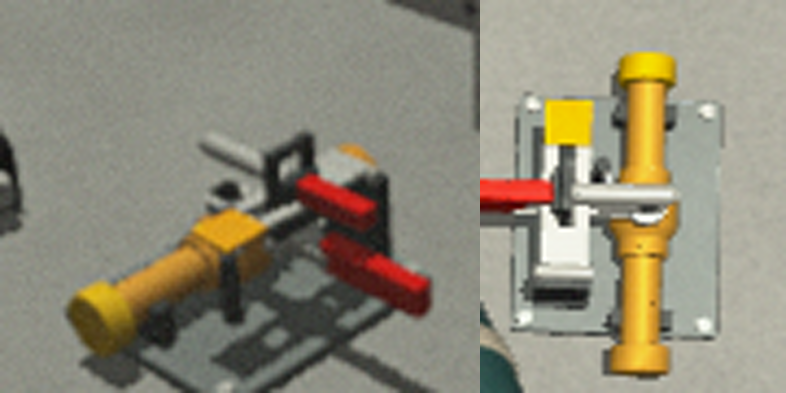

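The pictures show the lever off, the hasp flat with its yellow tip at (568,120), and the pin through the staple: grip at (335,195), tip past the stem at (215,145). The gripper is clear, so I hand the job in.

```bash
python3 -c "
from rig import r
print(r.sign_off())"
```

```text
the job is handed in; nothing more can be done
None
```

I handed the job in at about 33 s of the 72 s limit. The lever is off, the hasp is shut, and the pin was laid on the mat, regripped and pushed through the staple until its collar touched. The gripper is clear and I saw no bystander disturbed. The hand-in returned no verdict.

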